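Stop, vent and open a small pressure cooker

ROBOT

A 7-joint arm with a two-finger parallel gripper is mounted at the origin on a cart in front of the work surface, level with it; the furniture and walls round the work are solid. World frame = base frame: x ahead of the robot, y to its left, z up, the work surface at z = 0. Lengths are in mm, angles in rad, forces in N, time in s.
With the tool pointing down it reaches from about 400 to 875 mm from the base axis. Payload 4.4 kg.
Tool frame: the origin (TCP) lies where the fingers leave the gripper's body, on its centre line; the fingertips stand 73 mm ahead of it and the grasp point (between the pads) lies 54 mm ahead of it; z points along the fingers, y is the line along which they close (so a half turn about z gives the same grasp; the last joint's range is limited). The gripper opens to 85 mm and grips with 20 to 120 N. Pads are 22 mm wide; open, the fingers measure 114 mm over their backs; the gripper's body (76 mm by 85 mm) begins 54 mm behind the grasp point. The pads swing forward as they close: fully open they stand 13 mm farther back than shut.
Start: joints at [1.046, 0.628, 0.038, 1.517, -0.027, 0.996, -0.02], TCP at [287.893, -582.782, 303.913] pointing down, gripper open.
Joint ranges: [-3.06, 3.06], [-0.37, 2.12], [-1.25, 1.32], [0.18, 2.47], [-1.1, 4.24], [0.23, 1.98], [-2.94, 2.94]. Speed limits (rad/s): [2.57, 2.57, 3.14, 3.14, 3.14, 3.14, 3.14].

INTERFACE

Orientations are given as [roll, pitch, yaw] about the fixed x, y, z axes, in that order (R = Rz(yaw) Ry(pitch) Rx(roll)).
In Python, from cell import ctrl gives the robot as it stands.
- The arm moves only by the tool send_rows, never from a script. Its argument "rows" is a list that holds one entry, the list of rows, each a list of 6 numbers: the shift along the tool's x, y, z in cm, then the turn, a rotation vector about the tool's x, y, z in rad. In form: [[[tx, ty, tz, wx, wy, wz], ...]]. A call has 1 to 10 rows; each row is the pose to reach, as a shift and turn from the pose commanded when the call began, along the tool's axes at that moment; what a row does not reach only later rows make up. A row lasts 1/10 s, in which the tool goes at most 50 mm and 8.59 degrees, less where a joint would pass 70% of its speed; a pose out of reach is approached as far as the arm can. A call with a gripper value outside its range is refused whole. "grip" is the closure in counts, from 0 (fully open) to 255 (shut), set as the call begins (left out, the last holds). The fingers move at their own pace and stop on an object; the grip force is fixed at half the most. Time passes only in rows, so rows that repeat a pose let the fingers close. It gives the time, the measured TCP pose, the force, the opening and the grip force at its end, in the units of the state.
- ctrl.read_state(): the state, without advancing time (a new reading comes with each control period).
- ctrl.get_image(name): name is "scene" or "top" or "wrist"; returns a dict with "pixels" (420x560x3 uint8, red, green, blue), "fx", "fy", "cx", "cy" (pixels), "extrinsics" (4x4, takes a point from camera to world coordinates); the wrist camera has in their place "mount" (4x4, takes a point from camera to tool coordinates, whose origin is the TCP and whose axes are the flange's). Camera axes: x right, y up, looking along -z (the intrinsics and any distortion apply to the point x, -y, -z); pixel columns grow to the right and rows downward; lengths in mm; the calibration is good to about 2 mm. The wrist camera is an equidistant fisheye: a pixel r from the principal point sees the ray r / f radians off the axis. A picture is of the moment at which its call begins: read the wrist's pose just before it. There is no depth.
- ctrl.finish_job(): hands the job in; it is judged then, once.
The state is a dict: "clock": time; "qpos": joint angles; "qd": joint speeds; "tau": joint torques, N m; "eef_pos": TCP position; "tool_rot": TCP orientation; "force": force on the tool from outside, world axes, zero at the start; "torque": the same for the moment, N m; "width": finger opening in mm; "gripper_force": force on a finger pad.
Only numpy, scipy, OpenCV 4.12 (cv2) and the standard library are available. Lean on these libraries where they do the work, as an engineer would, in place of code of your own. Each camera call takes 0.05 s, during which the arm holds its last target. There are 200 camera calls.

TASK

The small pressure cooker on the worktop is done: press its stop key (the oblong one) fully in and let it go, then push the raised end of the steam rocker down until it tips over and stays, and last press the lid catch at the front so that the lid springs open. Press without forcing anything, keep off the two round keys, and leave the jars, the shaker and the cup round the cooker standing where they are, not lifted or pushed aside.

Things in the scene. Friction and masses are not known exactly. Their poses are not given: they have to be found in the camera images.
- cooker: Small pressure cooker, fixed on the worktop: round steel body 190 mm across, black lid hinged at the back. Origin: middle of its underside. x to its back, y to its left seen from its front, z up. Front at x -139 mm, back +116, side lugs y +-112. The lid's flat top (radius 72 mm) is 147 mm up, its rocker reaches 164 mm, nothing is higher.
- lid (a joint): Lid, hinged along y at x +100, z 114 mm; 0 shut, grows as it rises, stop at 1.0 rad. Once the catch lets go a spring swings it up by itself within about 2 s and keeps it there, its front edge then about 270 mm above the worktop.
- stop_key_top (a point): Middle of the top of the stop key, the only oblong key: white, 22 mm (x) by 38 mm (y), with a small square mark, near the front of the lid at x -44, y 0 mm, top 153 mm above the worktop. Axes as the cooker's while the lid is shut.
- stop_key (a joint): Travel of the stop key: 0 up, 0.004 m fully in. Pressed straight down it gives from 1.5 N, is fully in at 5 N, and springs back when let go.
- rocker_high_end (a point): Point on top of the raised, ribbed end of the steam rocker, 21 mm from its pivot, 162 mm above the worktop at the start. The rocker is a white paddle, 22 mm (x) by 56 mm (y), in a low housing at the back of the lid, pivoted in its middle at x +36, y 0 mm; at the start its right-hand (-y) end stands up.
- steam_rocker (a joint): Rocker tilt: 0 as found (right-hand end up), 0.4 rad tipped over. Over-centre: pressed straight down at the point given (about 6 N) it goes down 4.5 mm, then snaps over by itself and stays, 9 mm lower there. Tipping it drops the small steel float pin beside its left-hand end and draws a lock bar from under the lid catch.
- catch_press (a point): Middle of the top of the lid catch, a ribbed steel thumb plate, 29 mm (x) by 50 mm (y), at the very front of the cooker at x -123, y 0 mm, 124.5 mm above the worktop. The lid's side wall begins 33 mm behind it and rises 23 mm above it.
- lid_catch (a joint): Travel of the lid catch: 0 up, 0.007 m fully in (5 N, straight down). At about 0.0047 m its hook lets the lid go; it springs back when let go. Until the rocker has been tipped, the lock bar stops it hard after 1 to 3 mm.
- left_key (a joint): Travel of the white round key (19 mm across) at the left of the lid, x -30, y +49 mm, top 153 mm above the worktop; 0 up, 0.004 m fully in. Not to be pressed.
- right_key (a joint): Travel of the white round key (19 mm across) at the right of the lid, x -30, y -49 mm, top 153 mm above the worktop; 0 up, 0.004 m fully in. Not to be pressed.
- spice_jar_mid (a point): Middle, half-way up (49 mm above its underside), of a spice jar with a white lid, 47 mm across and 98 mm tall, standing loose beside the cooker; not to be disturbed.
- salt_mid (a point): Middle, half-way up (45 mm above its underside), of a salt shaker, 44 mm across and 90 mm tall, standing loose beside the cooker; not to be disturbed.
- cup_mid (a point): Middle, half-way up (49 mm above its underside), of a steel cup, 76 mm across and 98 mm tall, standing loose beside the cooker; not to be disturbed.
- jar_mid (a point): Middle, half-way up (52 mm above its underside), of a spice jar with a dark lid, 45 mm across and 105 mm tall, standing loose beside the cooker; not to be disturbed.

How it is judged (in metres and radians):
On the way, in this order (a step that is already met when the one before it is completed fails the run):
1. the stop key is pressed fully in while the steam rocker is still closed (value of joint stop_key above 0.003 m and value of joint steam_rocker below 0.1 rad), for 0.1 s.
2. the stop key has come up again and the steam rocker is tipped over, with the lid still shut (value of joint steam_rocker above 0.33 rad and value of joint stop_key below 0.001 m and value of joint lid below 0.03 rad), for 0.2 s.
3. the lid catch is pressed and lets the lid go (value of joint lid above 0.1 rad and value of joint steam_rocker above 0.33 rad), for 0.1 s.
At the end, for the whole second after the job is handed in: The lid stands open (over 0.85 rad) and at rest, the steam rocker is tipped over (over 0.33 rad), the catch and all keys have sprung back, and the four loose things stand upright within 15 mm of where they were (value of joint lid above 0.85 rad and velocity of joint lid below 0.05 rad/s and value of joint steam_rocker above 0.33 rad and value of joint each of lid_catch, stop_key, left_key, right_key below 0.001 m and distance of each of spice_jar_mid, salt_mid, cup_mid, jar_mid from where it was at the start of the episode below 0.015 m and angle between each of spice_jar_mid, salt_mid, cup_mid, jar_mid's own z axis and vertical below 0.15 rad); the robot touches nothing.
It fails at once if a round key is pressed (value of joint any of left_key, right_key above 0.002 m).
It fails at once if a bystander is lifted, carried, pushed aside (15 mm) or tipped (distance of any of spice_jar_mid, salt_mid, cup_mid, jar_mid from where it was at the start of the episode above 0.015 m or angle between any of spice_jar_mid, salt_mid, cup_mid, jar_mid's own z axis and vertical above 0.3 rad).
It fails at once if the cooker is forced: pressed with more than 60 N (contact force between any of the fingers, the arm and cooker above 60 N).
It also fails if it takes over 48 s, if anything falls off the work surface, if the arm or the gripper's body presses on something with over 40 N, if the wrist force passes 120 N, or if a joint passes its speed limit or range.

## Working session

There is one attempt and no reset: what is moved stays moved. The work goes in short steps, Python scripts to look and compute and a tool call to move; the robot and the scene stay as the last step left them, time stands still between calls to the robot, and variables do not carry over. Pictures are saved under pics/ and viewed, at most 10 in all, crops included, and the job is handed in when it is done.

Besides the shell and the picture viewer there is one more tool, called after "Request:" by a JSON object that holds its "name" and its "arguments". send_rows: Moves the arm, as the interface text tells. Its arguments: {"type":"object","properties":{"rows":{"type":"array","items":{"type":"array","items":{"type":"array","items":{"type":"number"}}}},"grip":{"type":"number"}},"required":["rows"]}

```bash
mkdir -p pics; ls
python3 - <<'E'
from cell import ctrl
import cv2,numpy as np
s=ctrl.read_state();print({k:np.round(v,3).tolist() if not isinstance(v,(int,float)) else v for k,v in s.items()})
for n in ("scene","top"):
    d=ctrl.get_image(n);cv2.imwrite(f"pics/{n}0.png",d["pixels"][:,:,::-1])
    print(n,d["fx"],d["fy"],d["cx"],d["cy"],np.round(d["extrinsics"],4).tolist(),[k for k in d])
E
```

```text
pics
{'clock': 0.0, 'qpos': [1.046, 0.629, 0.038, 1.518, -0.027, 0.996, -0.02], 'qd': [0.003, 0.001, -0.0, 0.001, -0.0, -0.001, 0.0], 'tau': [-0.001, -56.341, 1.226, -19.345, 0.011, 0.01, 0.0], 'eef_pos': [287.644, -582.323, 302.979], 'tool_rot': [-3.14, 0.0, 0.459], 'force': [0.331, 0.521, 0.501], 'torque': [0.024, 0.012, 0.059], 'gripper_force': 0.0, 'width': 85.4112327722768}
scene 395.69012103932226 395.69012103932226 274.9241786821363 211.9214003394907 [[-0.6739, 0.3563, -0.6473, 4.8639], [-0.7388, -0.3354, 0.5845, 665.6726], [-0.0088, 0.8721, 0.4893, 539.6775], [0.0, 0.0, 0.0, 1.0]] ['pixels', 'fx', 'fy', 'cx', 'cy', 'extrinsics']
top 409.29185734699075 409.29185734699075 275.2370360354003 211.90610919975504 [[0.0275, 0.9882, -0.1508, 426.1494], [-0.9995, 0.0251, -0.0178, 170.6509], [-0.0138, 0.1512, 0.9884, 946.4789], [0.0, 0.0, 0.0, 1.0]] ['pixels', 'fx', 'fy', 'cx', 'cy', 'extrinsics']
```

View pics/top0.png

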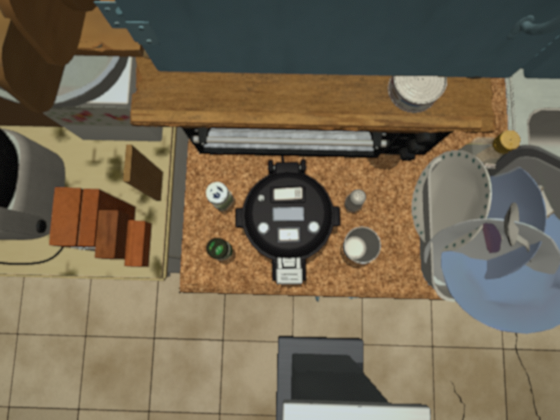

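View pics/scene0.png

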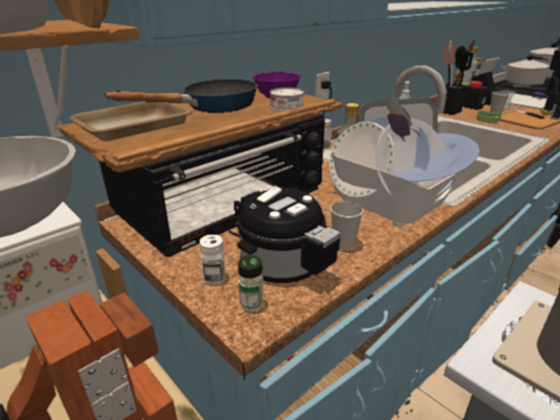

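The top view shows the cooker at about (288,215): catch (289,271), stop key (289,234), rocker (288,194), round keys (265,228) and (313,227). The spice jars are to its left, with the salt shaker (357,199) and cup (362,246) to its right. I'll measure these more closely.

```bash
cat > h.py <<'E'
import numpy as np,cv2
def ray(d,u,v):
    E=np.array(d["extrinsics"]);r=E[:3,:3]@np.array([(u-d["cx"])/d["fx"],-(v-d["cy"])/d["fy"],-1]);return E[:3,3],r
def at(d,u,v,z):
    o,r=ray(d,u,v);return (o+r*(z-o[2])/r[2])
E
python3 - <<'E'
from cell import ctrl
from h import *
d=ctrl.get_image("top");p=d["pixels"]
for n,(u,v,z) in dict(catch=(289,271,124.5),stop=(289,234,153),rock=(288,194,158),lk=(265,228,153),rk=(313.5,227,153),salt=(357,199,80),cup=(362,246,98),jw=(217,195,98),jd=(218,248,100),board=(290,127,300)).items(): print(n,at(d,u,v,z).round(1))
c=p[150:295,195:390,::-1];cv2.imwrite("pics/c1.png",cv2.resize(c,None,fx=4,fy=4,interpolation=cv2.INTER_CUBIC))
E
```

```text
catch [433.5 154.8 124.5]
stop [504.5 157.  153. ]
rock [582.6 160.8 158. ]
lk [515. 204. 153.]
rk [519.4 109.6 153. ]
salt [590.8  11.6  80. ]
cup [489.    4.8  98. ]
jw [588.7 310.   98. ]
jd [476.8 302.2 100. ]
board [667.1 161.8 300. ]
```

View pics/c1.png

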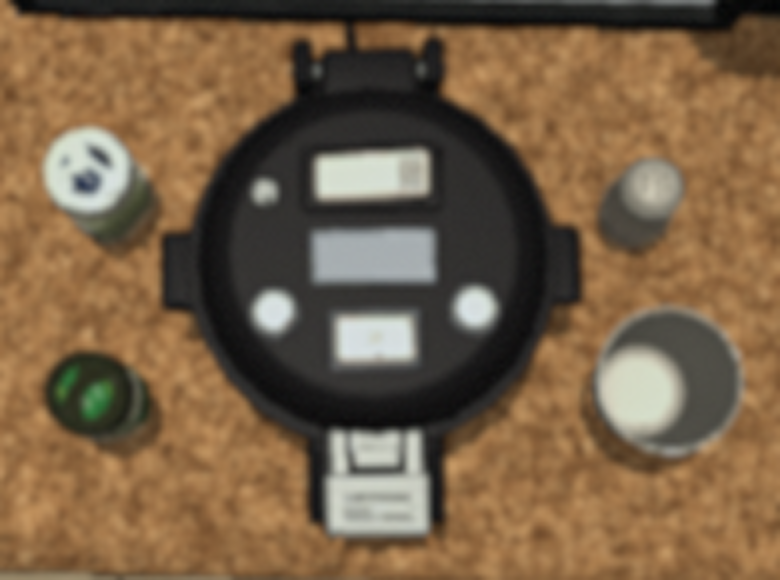

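Run:
```python
from cell import ctrl
from h import *
from scipy.optimize import least_squares
d=ctrl.get_image("top")
P=np.array([[-123,0,124.5],[-44,0,153],[-30,49,153],[-30,-49,153],[36,0,156]])
uv=np.array([[378,504],[375,339],[273,313],[475,308],[371,175]])/4+[195-.4,150-.4]
W=np.array([at(d,*q,p[2])[:2] for q,p in zip(uv,P)])
f=lambda t:(np.c_[np.cos(t[2])*P[:,0]-np.sin(t[2])*P[:,1]+t[0],np.sin(t[2])*P[:,0]+np.cos(t[2])*P[:,1]+t[1]]-W).ravel()
r=least_squares(f,[545,158,0]);print(r.x,r.fun.round(1))
x,y,a=r.x
for n,p in dict(stop=(-44,0),rock=(36,-21),catch=(-123,0)).items(): print(n,x+np.cos(a)*p[0]-np.sin(a)*p[1],y+np.sin(a)*p[0]+np.cos(a)*p[1])
t=ctrl.read_state();from scipy.spatial.transform import Rotation as R
print(R.from_euler('xyz',t["tool_rot"]).as_matrix().round(3))
S=ctrl.get_image("scene")
# rack height: triangulate plate top
for (a,b) in [((365,122),(465,150)),((478,150),(510,222))]:
    o1,r1=ray(S,*a);o2,r2=ray(d,*b);k=np.linalg.lstsq(np.c_[r1,-r2],o2-o1,rcond=None)[0];print(o1+k[0]*r1,o2+k[1]*r2)
```

```text
[5.47736028e+02 1.60426965e+02 4.87715329e-02] [ 0.4  0.   0.   0.1  0.2 -0.3 -0.   0.1 -0.6  0.1]
stop 503.78834809572044 158.28186782295893
rock 584.7170166587441 141.2070148333645
catch 424.8822866386167 154.43044401769373
[[ 0.897  0.443 -0.001]
 [ 0.443 -0.897  0.001]
 [ 0.    -0.001 -1.   ]]
[ 598.52393263 -190.37834029  236.96001572] [ 654.53742734 -151.69500432  237.41610291]
[ 352.8351117  -324.26966892  191.54882652] [ 535.24632511 -255.90487969  179.47471051]
```

The fit leaves sub-mm residuals. I'll go up clear of the rack and then across, shutting the gripper on the way.

Request:
{"name": "send_rows", "arguments": {"rows": [[[0,0,-5,0,0,0],[0,0,-10,0,0,0],[0,0,-12,0,0,0],[3.2,-3.5,-12,0,0,0.025],[6.4,-7,-12,0,0,0.05],[9.6,-10.5,-12,0,0,0.075],[12.8,-14,-12,0,0,0.1],[16,-17.4,-12,0,0,0.125],[19.2,-20.9,-12,0,0,0.15],[22.4,-24.4,-12,0,0,0.175]]], "grip": 255}}

```text
clock: 1.25
eef_pos: [380.8, -262.9, 424.1]
tool_rot: [3.141, -0.0, 0.283]
force: [1.1, 0.5, -0.4]
width: -0.1
gripper_force: 0.0
```

```bash
cat >> h.py <<'E'
from scipy.spatial.transform import Rotation as R
def go(ctrl,target,yaw=0.0488):
    s=ctrl.read_state();A=R.from_euler('xyz',s["tool_rot"]);T=R.from_euler('xyz',[np.pi,0,yaw])
    print("t",s["clock"],"pos",np.round(s["eef_pos"],1),"rot",np.round(s["tool_rot"],3),"F",np.round(s["force"],1),"w",s["width"],"q",np.round(s["qpos"],2))
    print("shift cm",(A.inv().apply(np.array(target)-s["eef_pos"])/10).round(2),"turn",(A.inv()*T).as_rotvec().round(3))
E
python3 -c "
from cell import ctrl
from h import *
go(ctrl,[504,158,420]);go(ctrl,[504,158,270])"
```

```text
t 1.25 pos [ 380.8 -262.9  424.1] rot [ 3.141 -0.     0.283] F [ 1.1  0.5 -0.4] w -0.06289505209226387 q [ 0.55  0.22 -0.01  1.84  0.    1.08 -0.75]
shift cm [ 23.57 -36.98   0.4 ] turn [ 0.    -0.     0.234]
t 1.25 pos [ 380.8 -262.9  424.1] rot [ 3.141 -0.     0.283] F [ 1.1  0.5 -0.4] w -0.06289505209226387 q [ 0.55  0.22 -0.01  1.84  0.    1.08 -0.75]
shift cm [ 23.56 -36.99  15.4 ] turn [ 0.    -0.     0.234]
```

Request:
{"name": "send_rows", "arguments": {"rows": [[[2.4,-3.7,0,0,0,0.024],[4.8,-7.4,0,0,0,0.048],[7.2,-11.1,0,0,0,0.072],[9.6,-14.8,0,0,0,0.096],[12,-18.5,0,0,0,0.12],[14.4,-22.2,0,0,0,0.144],[16.8,-26,0,0,0,0.168],[19.2,-30,0,0,0,0.192],[21.5,-33.5,0,0,0,0.216],[23.6,-37,0,0,0,0.234]]]}}

```text
clock: 2.25
eef_pos: [503.9, 158.3, 424.0]
tool_rot: [3.142, -0.0, 0.049]
force: [0.2, 0.4, 0.7]
width: 0.6
gripper_force: 0.0
```

Request:
{"name": "send_rows", "arguments": {"rows": [[[0,0,4,0,0,0],[0,0,8,0,0,0],[0,0,12,0,0,0],[0,0,15,0,0,0],[0,0,15,0,0,0],[0,0,15,0,0,0]]]}}

```text
clock: 2.85
eef_pos: [503.9, 156.6, 274.4]
tool_rot: [-3.142, 0.0, 0.05]
force: [0.7, 0.8, 0.1]
width: 0.1
gripper_force: 0.0
```

```bash
python3 -c "
from cell import ctrl
from h import *
go(ctrl,[504,158,235])
s=ctrl.read_state()
for n in ('scene','wrist'):
    d=ctrl.get_image(n);cv2.imwrite(f'pics/{n}1.png',d['pixels'][:,:,::-1])
print(d['fx'],d['cx'],d['cy'],np.round(d['mount'],3).tolist())
M=np.array(d['mount']);A=R.from_euler('xyz',s['tool_rot'])
for n,p in dict(stop=(504,158,153),rk=(520,110,153),rock=(584.7,141.2,162),catch=(425,154.5,124.5)).items():
    q=A.inv().apply(np.array(p)-s['eef_pos']);c=M[:3,:3].T@(q-M[:3,3]);x,y,z=c[0],-c[1],-c[2]
    th=np.arctan2(np.hypot(x,y),z);k=d['fx']*th/np.hypot(x,y);print(n,d['cx']+k*x,d['cy']+k*y)
"
```

```text
t 2.85 pos [503.9 156.6 274.4] rot [-3.142  0.     0.05 ] F [0.7 0.8 0.1] w 0.11039620086879773 q [-0.22  0.5  -0.2   1.89  0.14  0.77 -2.01]
shift cm [ 0.02 -0.14  3.94] turn [-0.     0.     0.001]
325.19226210127806 278.85987867204676 212.83220552619144 [[-0.0, 0.95, 0.314, 80.594], [1.0, -0.0, 0.001, -0.845], [0.001, 0.314, -0.95, -70.444], [0.0, 0.0, 0.0, 1.0]]
stop 278.2918310505658 238.19720850735905
rk 354.9111071621588 218.03487508205976
rock 315.6380422727499 110.68106051046998
catch 277.93197059981054 312.85827415221013
```

View pics/wrist1.png

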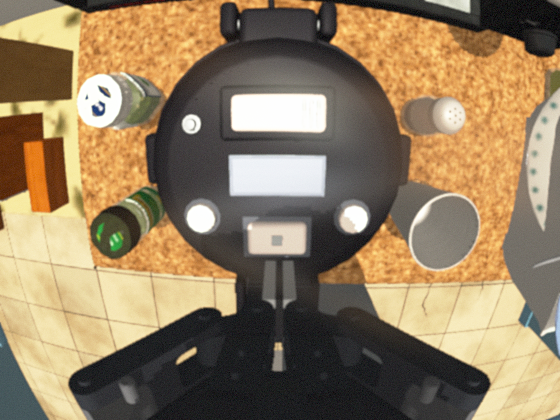

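View pics/scene1.png

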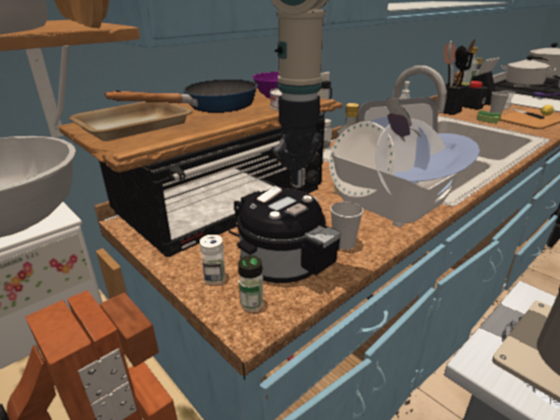

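The views match the prediction: key at (277,239), right key at (353,218), and the path down is clear. Now to press the stop key.

Request:
{"name": "send_rows", "arguments": {"rows": [[[0,-0.1,2,0,0,0],[0,-0.1,3.5,0,0,0],[0,-0.1,4.3,0,0,0],[0,-0.1,4.6,0,0,0],[0,-0.1,4.8,0,0,0],[0,-0.1,4.9,0,0,0],[0,-0.1,5.0,0,0,0],[0,-0.1,5.1,0,0,0],[0,-0.1,5.1,0,0,0]]]}}

```text
clock: 3.85
eef_pos: [504.1, 157.6, 223.4]
tool_rot: [-3.141, -0.001, 0.05]
force: [0.5, 0.3, 3.8]
width: -0.6
gripper_force: 1.7
```

Request:
{"name": "send_rows", "arguments": {"rows": [[[0,0,0.1,0,0,0],[0,0,0.15,0,0,0],[0,0,0.2,0,0,0],[0,0,0.2,0,0,0],[0,0,0.2,0,0,0]]]}}

```text
clock: 4.35
eef_pos: [504.1, 157.6, 221.6]
tool_rot: [-3.141, -0.001, 0.05]
force: [0.3, -0.3, 7.7]
width: 0.1
gripper_force: 4.0
```

Fully in, at 7.7 N. I'll release it, rise, and turn half round so the camera stays clear of the oven and the lid.

Request:
{"name": "send_rows", "arguments": {"rows": [[[0,0,-2,0,0,0],[0,0,-5,0,0,0],[0,0,-9,0,0,-0.14],[0,0,-11,0,0,-0.28],[0,0,-11,0,0,-0.42],[0,0,-11,0,0,-0.56],[0,0,-11,0,0,-0.7],[0,0,-11,0,0,-0.84],[0,0,-11,0,0,-0.98],[0,0,-11,0,0,-1.12]]]}}

```text
clock: 5.35
eef_pos: [503.1, 157.2, 330.3]
tool_rot: [-3.14, 0.001, 1.176]
force: [1.0, -0.8, -0.4]
width: -0.0
gripper_force: 0.0
```

Request:
{"name": "send_rows", "arguments": {"rows": [[[0,0,0,0,0,-0.14],[0,0,0,0,0,-0.28],[0,0,0,0,0,-0.42],[0,0,0,0,0,-0.56],[0,0,0,0,0,-0.7],[0,0,0,0,0,-0.84],[0,0,0,0,0,-0.98],[0,0,0,0,0,-1.12],[0,0,0,0,0,-1.26],[0,0,0,0,0,-1.4]]]}}

```text
clock: 6.35
eef_pos: [503.2, 157.1, 330.3]
tool_rot: [-3.14, -0.001, 2.576]
force: [0.0, 0.5, -0.0]
width: -0.2
gripper_force: 0.0
```

Request:
{"name": "send_rows", "arguments": {"rows": [[[0,0,0,0,0,-0.14],[0,0,0,0,0,-0.28],[0,0,0,0,0,-0.42],[0,0,0,0,0,-0.56],[0,0,0,0,0,-0.62],[0,0,0,0,0,-0.62],[0,0,0,0,0,-0.62]]]}}

```text
clock: 7.05
eef_pos: [503.4, 157.2, 330.5]
tool_rot: [-3.141, -0.001, -3.095]
force: [0.1, -0.4, 0.2]
width: -0.0
gripper_force: 0.0
```

```bash
python3 -c "
from cell import ctrl
from h import *
go(ctrl,[583,141,331],0.0488+np.pi)
d=ctrl.get_image('scene');cv2.imwrite('pics/s2.png',d['pixels'][:,:,::-1])
t=ctrl.get_image('top')
for n,q in dict(a=(100,152),b=(340,104)).items():
  for z in (200,250,300): print(n,z,at(d,*q,z).round(0))
for q in ((135,125),(500,129),(205,155),(375,158)): print(q,[at(t,*q,z)[:2].round(0).tolist() for z in (200,250,300)])
"
```

```text
t 7.05 pos [503.4 157.2 330.5] rot [-3.141e+00 -1.000e-03 -3.095e+00] F [ 0.1 -0.4  0.2] w -0.034288187639979206 q [ 0.32  0.62 -1.07  1.81  0.61  1.09  0.65]
shift cm [-7.88 -1.99 -0.06] turn [-0.    -0.001 -0.002]
a 200 [965. 369. 200.]
a 250 [824. 413. 250.]
a 300 [683. 456. 300.]
b 200 [ 856. -405.  200.]
b 250 [ 731. -248.  250.]
b 300 [605. -90. 300.]
(135, 125) [[702.0, 457.0], [683.0, 438.0], [665.0, 419.0]]
(500, 129) [[709.0, -236.0], [690.0, -209.0], [671.0, -182.0]]
(205, 155) [[645.0, 320.0], [631.0, 310.0], [616.0, 300.0]]
(375, 158) [[647.0, -0.0], [632.0, 11.0], [618.0, 23.0]]
```

View pics/s2.png

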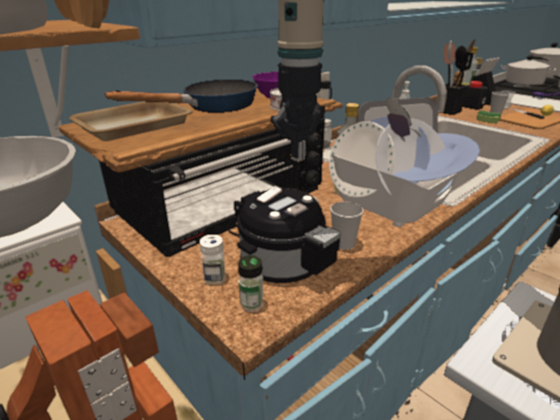

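The arm is well clear of the oven and board (board front is at about x 680). I'll move over the rocker's raised end.

Request:
{"name": "send_rows", "arguments": {"rows": [[[-3,-0.8,0,0,0,0],[-6,-1.6,0,0,0,0],[-7.9,-2,0,0,0,0],[-7.9,-2,3,0,0,0],[-7.9,-2,6,0,0,0],[-7.9,-2,8,0,0,0],[-7.9,-2,8.8,0,0,0],[-7.9,-2,8.8,0,0,0]]]}}

```text
clock: 7.95
eef_pos: [583.1, 141.1, 242.1]
tool_rot: [-3.141, -0.002, -3.094]
force: [0.1, 0.3, 0.3]
width: 0.1
gripper_force: 0.0
```

```bash
python3 -c "
from cell import ctrl
from h import *
go(ctrl,[583,141,229],0.0488+np.pi)"
```

```text
t 7.95 pos [583.1 141.1 242.1] rot [-3.141e+00 -2.000e-03 -3.094e+00] F [0.1 0.3 0.3] w 0.07945832404832509 q [ 0.26  0.81 -0.95  1.71  0.75  1.04  0.67]
shift cm [ 0.01 -0.01  1.31] turn [-0.001 -0.002 -0.001]
```

Request:
{"name": "send_rows", "arguments": {"rows": [[[0,0,0.4,0,0,0],[0,0,0.7,0,0,0],[0,0,0.9,0,0,0],[0,0,1.0,0,0,0],[0,0,1.1,0,0,0],[0,0,1.2,0,0,0],[0,0,1.3,0,0,0],[0,0,1.3,0,0,0]]]}}

```text
clock: 8.75
eef_pos: [583.1, 141.5, 229.5]
tool_rot: [3.141, -0.001, -3.093]
force: [0.4, 0.2, -0.4]
width: -0.0
gripper_force: 0.0
```

The force is back to zero, so it has probably snapped over. I'll rise, look, and go to the catch.

Request:
{"name": "send_rows", "arguments": {"rows": [[[0,0,-3,0,0,0],[0,0,-6,0,0,0],[0,0,-9,0,0,0],[4,0.5,-9,0,0,0],[8,1,-9,0,0,0],[12,1.5,-9,0,0,0],[16.1,2.1,-9,0,0,0],[16.1,2.1,-9,0,0,0],[16.1,2.1,-9,0,0,0]]]}}

```text
clock: 9.65
eef_pos: [421.3, 154.7, 320.1]
tool_rot: [-3.141, 0.001, -3.092]
force: [0.2, 0.2, -0.3]
width: -0.3
gripper_force: 0.0
```

```bash
python3 -c "
from cell import ctrl
from h import *
go(ctrl,[421,154,203],0.0488+np.pi)
a=ctrl.get_image('top')['pixels'][160:290,220:360,::-1];b=ctrl.get_image('scene')['pixels'][165:285,225:365,::-1]
cv2.imwrite('pics/c3.png',cv2.resize(np.vstack([a[:120],b]),None,fx=2.4,fy=2.4,interpolation=cv2.INTER_CUBIC))"
```

```text
t 9.65 pos [421.3 154.7 320.1] rot [-3.141e+00  1.000e-03 -3.092e+00] F [ 0.2  0.2 -0.3] w -0.332644465667462 q [ 0.36  0.52 -1.12  2.01  0.57  0.97  0.57]
shift cm [ 0.04 -0.06 11.71] turn [-0.     0.001  0.001]
```

View pics/c3.png

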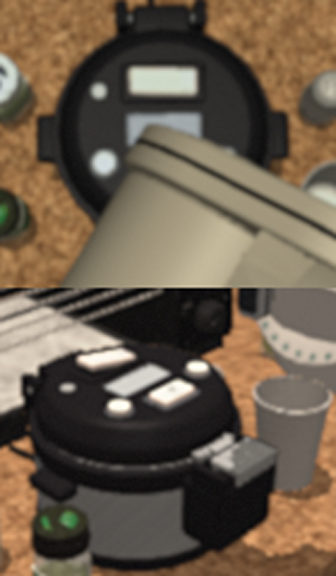

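The rocker end reads lower and the tool met no resistance. Next is the catch, pressed partly first to check that the lock bar is out.

Request:
{"name": "send_rows", "arguments": {"rows": [[[0,0,4,0,0,0],[0,0,8,0,0,0],[0,0,11,0,0,0],[0,0,11.8,0,0,0],[0,0,12.2,0,0,0],[0,0,12.4,0,0,0],[0,0,12.6,0,0,0],[0,0,12.6,0,0,0]]]}}

```text
clock: 10.55
eef_pos: [422.2, 155.0, 194.8]
tool_rot: [3.141, 0.002, -3.094]
force: [-0.4, -0.1, 2.6]
width: -0.3
gripper_force: 1.0
```

Request:
{"name": "send_rows", "arguments": {"rows": [[[0,0,0.15,0,0,0],[0,0,0.3,0,0,0],[0,0,0.38,0,0,0],[0,0,0.38,0,0,0],[0,0,-3,0,0,0],[0,0,-8,0,0,0],[0,0,-13,0,0,0],[0,0,-18,0,0,0],[0,0,-20,0,0,0],[0,0,-20,0,0,0]]]}}

```text
clock: 11.55
eef_pos: [422.6, 154.9, 396.3]
tool_rot: [3.141, 0.005, -3.095]
force: [-0.2, -0.4, -1.1]
width: 0.1
gripper_force: 0.0
```

Request:
{"name": "send_rows", "arguments": {"rows": [[[0,0,0,0,0,0],[0,0,0,0,0,0],[0,0,0,0,0,0],[0,0,0,0,0,0],[0,0,0,0,0,0],[0,0,0,0,0,0],[0,0,0,0,0,0],[0,0,0,0,0,0],[0,0,0,0,0,0],[0,0,0,0,0,0]]]}}

```text
clock: 12.55
eef_pos: [421.6, 154.5, 394.0]
tool_rot: [-3.142, 0.0, -3.093]
force: [-0.1, 0.1, -0.4]
width: -0.1
gripper_force: 0.0
```

Request:
{"name": "send_rows", "arguments": {"rows": [[[0,0,0,0,0,0],[0,0,0,0,0,0],[0,0,0,0,0,0],[0,0,0,0,0,0],[0,0,0,0,0,0],[0,0,0,0,0,0],[0,0,0,0,0,0],[0,0,0,0,0,0],[0,0,0,0,0,0],[0,0,0,0,0,0]]]}}

```text
clock: 13.55
eef_pos: [421.7, 154.5, 393.9]
tool_rot: [-3.142, 0.0, -3.093]
force: [-0.4, -0.0, 0.7]
width: 0.3
gripper_force: 0.0
```

```bash
python3 -c "
from cell import ctrl
from h import *
d=ctrl.get_image('scene');cv2.imwrite('pics/s4.png',d['pixels'][:,:,::-1])"
```

```text
(no output)
```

View pics/s4.png

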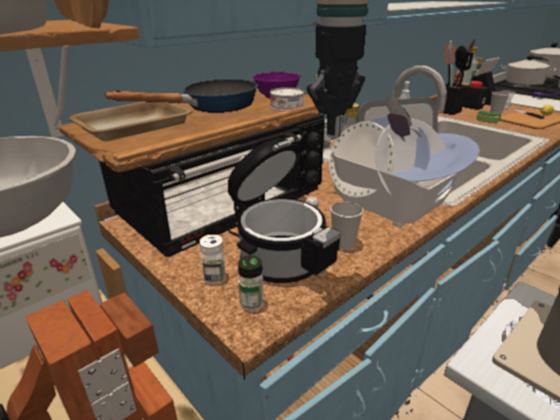

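The lid stands open at about (270,165), the jars, shaker and cup haven't moved, and the gripper is clear. I'll hand in.

```bash
python3 -c "
from cell import ctrl
print(ctrl.finish_job())"
```

```text
the job is handed in; nothing more can be done
None
```

The stop key was pressed and let go, the steam rocker tipped over, and the lid sprang open from the catch; the jars, shaker and cup still stand where they were, and the job was handed in at about 13.6 s (no verdict was returned).

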